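Seat a bottle-top dispenser and hold its sprung piston at the set mark

ROBOT

A 7-joint arm with a two-finger parallel gripper is mounted at the origin on a cart in front of the work surface, level with it; the furniture and walls round the work are solid. World frame = base frame: x ahead of the robot, y to its left, z up, the work surface at z = 0. Lengths are in m, angles in rad, forces in N, time in s.
With the tool pointing down it reaches from about 0.4 to 0.9 m from the base axis. Payload 5.5 kg.
Tool frame: the origin (TCP) lies between the finger pads; the fingertips stand 22 mm ahead of it and the grasp point (between the pads) lies 3 mm ahead of it; z points along the fingers, y is the line along which they close (so a half turn about z gives the same grasp; the last joint's range is limited). The gripper opens to 92 mm and grips with 3 to 60 N. Pads are 19 mm wide; open, the fingers measure 130 mm over their backs; the gripper's body (75 mm by 190 mm) begins 47 mm behind the grasp point.
Start: joints at [-0.936, 0.501, -0.427, 1.55, 0.221, 1.138, -0.21], TCP at [0.236, 0.606, 0.249] pointing down, gripper open.
Joint ranges: [-2.88, 2.88], [-0.31, 2.03], [-1.54, 1.56], [0.2, 2.42], [-1.41, 4.55], [0.19, 2.02], [-2.57, 2.57]. Speed limits (rad/s): [2.57, 2.57, 3.14, 3.14, 3.14, 3.14, 3.14].

INTERFACE

Orientations are given as a unit quaternion [x, y, z, w].
In Python, from rig import observe, get_image, calibration, finish_job gives the robot as it stands.
- The arm moves only by the tool carry_out, never from a script. Its argument "plan" is a list of rows, each a list of 4 numbers: the shift along the tool's x, y, z in cm, then the turn about the tool's z in rad. In form: [[x, y, z, roll], ...]. A call has 1 to 20 rows; each row shifts and turns the commanded pose from where the row before left it, along the tool's axes as they then stand; what a row does not reach is not made up. A row lasts 1/8 s, in which the tool goes at most 62.5 mm and 10.7 degrees, less where a joint would pass 70% of its speed; a pose out of reach is approached as far as the arm can. A call with a gripper value outside its range is refused whole. "jaw" is the opening, from 0 (shut) to 1 (fully open), set as the call begins (left out, the last holds). The fingers move at their own pace and stop on an object; the grip force is fixed at half the most. Time passes only in rows, so rows that do not move let the fingers close. It gives the time, the measured TCP pose, the force, the opening and the grip force at its end, in the units of the state.
- observe(): the state, without advancing time (a new reading comes with each control period).
- get_image(name): name is "scene" or "side" or "wrist"; returns (picture, depth): 384x512x3 uint8, red, green, blue; 384x512 float32, m along the optical axis (not along the pixel's ray), 0 where there is no reading.
- calibration(name): a dict with "fx", "fy", "cx", "cy" (pixels), "world_to_cam" (4x4, takes a point from world to camera coordinates). Camera axes: x right, y down, z forward; pixel columns grow to the right and rows downward; lengths in m; the calibration is good to about 2 mm. A picture is of the moment at which its call begins: read the wrist's pose just before it. calibration takes no time and is no camera call; for the wrist camera it gives the pose at the moment of the call.
- finish_job(): hands the job in; it is judged then, once.
The state is a dict: "time_s": time; "joints": joint angles; "qvel": joint speeds; "joint_efforts": joint torques, N m; "tool_pos": TCP position; "tcp_rot": TCP orientation; "force": force on the tool from outside, world axes, zero at the start; "moment": the same for the moment, N m; "finger_gap": finger opening in m; "grasp_force": force on a finger pad.
Only numpy, scipy, OpenCV 4.12 (cv2) and the standard library are available. Lean on these libraries where they do the work, as an engineer would, in place of code of your own. Each camera call takes 0.05 s, during which the arm holds its last target. There are 200 camera calls.

TASK

Set the bottle-top dispenser on the neck of the open amber bottle: lower it gently until it is fully down and upright, with its spout over the beaker, and let go of it. Then take the knob on top, draw the sprung piston rod up until its pointer is level with the setting clip on the scale, and finish while still holding it there, the dispenser still fully seated. Leave the bottle, the beaker and everything else on the bench standing where they are.

Things in the scene. Friction and masses are not known exactly. Their poses are not given: they have to be found in the camera images.
- dispenser: Bottle-top dispenser, 126 mm tall, 0.62 to 0.74 kg, standing loose and upright left of the bottle. Origin: centre of its collar's underside; z up its axis; -x is its front (spout, scale). Upward: black ribbed collar 58 mm across to 20 mm (from below a bore 48 mm wide, 20 mm deep), white valve block 53 mm across to 46, white barrel 36 mm across from 52 to 100, metal nose to 107, knob 109 to 126.
- barrel_grip (a point): On the dispenser's axis, 86 mm above its origin, in the barrel (36 mm across): where to grip for carrying; the knob's top is 40 mm above. Scale, pointer and clip stand on the barrel's front (-x) up to 28 mm before the axis and 15 mm to either side, so grip from above with the fingers on its left and right (+y and -y) sides.
- spout_tip (a point): Mouth of the thin steel spout (7 mm across), which reaches forward from the valve block and bends down: 90 mm before the dispenser's axis (at its -x) and 13 mm above its origin.
- piston (a joint): How far the piston rod is drawn up out of the barrel, m: 0 = home, 0.050 = upper stop. An inner spring pulls it home: 1.3 N at 0, rising 50 N per m (3.3 N at 0.040), plus the rod's own weight of 0.5 N.
- knob (a point): Centre of the round black knob on the piston rod, 26 mm across, 17 mm tall. Rod home: 117.5 mm above the dispenser's origin, the barrel's top end 17.5 mm below it (a nose 22 mm across fills the first 7 mm). A flat arm (5 mm wide) leaves the knob's lower edge at the front and carries the pointer. Pinch from above, fingers on its left and right (the dispenser's +y and -y).
- pointer_tip (a point): Level of the pointer, a small steel cross-piece (2 mm thick) at the lower end of the arm that hangs from the knob down the front of the scale. It rises with the piston rod, 1:1. Rod home: 56 mm above the dispenser's origin, at the lowest mark of the scale.
- clip_line (a point): Level of the white line on the small black setting clip (11 mm wide, 7 mm tall) on the -y edge of the scale plate, beside the pointer's path. It is set anew each time, 18 to 40 mm above the pointer's home level, and is clamped stiffly. Scale marks are 5 mm apart.
- bottle: Open amber glass bottle, 76 mm across, 118 mm tall, 0.7 kg, standing loose. Origin: centre of its underside. Its neck, 45 mm across with a bevelled rim, rises 29 mm above the shoulder.
- bottle_mouth (a point): Centre of the bottle's rim, 118 mm above its underside. The floor of the dispenser's bore rests on this rim when it is fully seated: the dispenser's origin is then on the bottle's axis, 98 mm above the bottle's origin. Only its own weight holds it there.
- beaker: Low open pale grey beaker, 79 mm across, 44 mm tall, standing loose with its centre about 90 mm from the bottle's axis, on the robot's side or to the right of that. Origin: centre of its underside.
- stoppered_bottle: Bystander: stoppered amber reagent bottle, 70 mm across, 141 mm tall, behind the open bottle. Origin: underside.
- cup: Bystander: white porcelain cup, 45 mm across, 50 mm tall. Origin: underside.
- vial: Bystander: small clear vial, 25 mm across, 30 mm tall. Origin: underside.
- tape: Bystander: roll of adhesive plaster lying flat, 54 mm across, 19 mm tall. Origin: underside.
- pen: Bystander: black pen lying down, 142 mm long. Origin: underside.
- oil_dropper: Bystander: small dropper bottle, 34 mm across, 94 mm tall. Origin: underside.

How it is judged:
By the outcome, as a careful person would: the job done as asked, in the order asked, and still so for the second after the job is handed in, while the arm keeps its last pose, push and grip.
It also fails if it takes over 51 s, if anything falls off the work surface, if the arm or the gripper's body presses on something with over 40 N, if the wrist force passes 120 N, or if a joint passes its speed limit or range.

## Working session

There is one attempt and no reset: what is moved stays moved. The work goes in short steps, Python scripts to look and compute and a tool call to move; the robot and the scene stay as the last step left them, time stands still between calls to the robot, and variables do not carry over. Pictures are saved under pics/ and viewed, at most 10 in all, crops included, and the job is handed in when it is done.

Besides the shell and the picture viewer there is one more tool, called after ">>>" in YAML: its name, and indented under it one key for each argument. carry_out: Moves the arm, as the interface text tells. Its arguments: {"type":"object","properties":{"plan":{"type":"array","items":{"type":"array","items":{"type":"number"}}},"jaw":{"type":"number"}},"required":["plan"]}

```bash
mkdir -p pics; cat > h.py <<'E'
import numpy as np,cv2
from rig import observe,get_image,calibration
def snap(n):
    c=calibration(n);p,d=get_image(n);np.savez(f'pics/{n}.npz',p=p,d=d,M=c['world_to_cam'],k=[c['fx'],c['fy'],c['cx'],c['cy']])
    return p,d,c
def pts(d,c):
    M=np.array(c['world_to_cam']);v,u=np.indices(d.shape)
    X=np.stack([(u-c['cx'])/c['fx']*d,(v-c['cy'])/c['fy']*d,d],-1)
    return (X-M[:3,3])@M[:3,:3]
def ray(c,u,v):
    M=np.array(c['world_to_cam']);r=np.array([(u-c['cx'])/c['fx'],(v-c['cy'])/c['fy'],1])@M[:3,:3]
    return -M[:3,:3].T@M[:3,3],r
def onz(c,u,v,z):
    o,r=ray(c,u,v);return o+r*(z-o[2])/r[2]
def proj(c,X):
    M=np.array(c['world_to_cam']);q=M[:3,:3]@np.array(X)+M[:3,3]
    return c['fx']*q[0]/q[2]+c['cx'],c['fy']*q[1]/q[2]+c['cy']
E
python3 - <<'E'
from h import *
o=observe();print({k:np.round(v,3) for k,v in o.items()})
for n in['scene','side','wrist']:
    p,d,c=snap(n);cv2.imwrite(f'pics/{n}0.png',p[...,::-1]);o_,r=ray(c,256,192);print(n,o_.round(3),r.round(3),c['fx'])
E
```

```text
{'time_s': np.float64(0.0), 'joints': array([-0.936,  0.502, -0.427,  1.551,  0.221,  1.138, -0.21 ]), 'qvel': array([-0.001,  0.   ,  0.   ,  0.003,  0.003, -0.001, -0.001]), 'joint_efforts': array([-0.000e+00, -5.666e+01, -5.816e+00, -2.791e+01, -6.900e-02,
        3.100e-02,  0.000e+00]), 'tool_pos': array([0.236, 0.605, 0.248]), 'tcp_rot': array([ 0.185,  0.983, -0.001, -0.   ]), 'force': array([ 0.86 ,  0.065, -0.171]), 'moment': array([-0.02 ,  0.004, -0.013]), 'grasp_force': np.float64(0.0), 'finger_gap': np.float64(0.092)}
scene [-0.169  0.572  0.964] [ 0.6   -0.411 -0.687] 417.07871187221343
side [ 0.131 -0.251  0.842] [ 0.412  0.37  -0.833] 382.4908688828721
wrist [0.174 0.63  0.383] [ 0.242 -0.093 -0.966] 295.0233673917619
```

View pics/scene0.png

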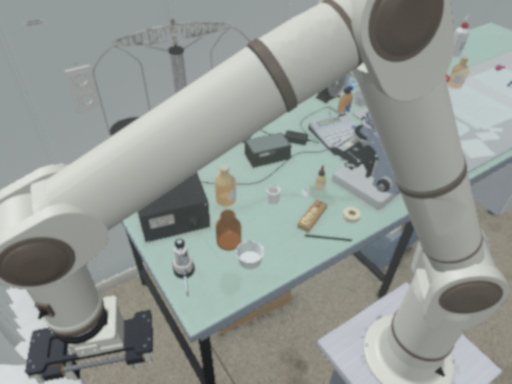

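View pics/side0.png

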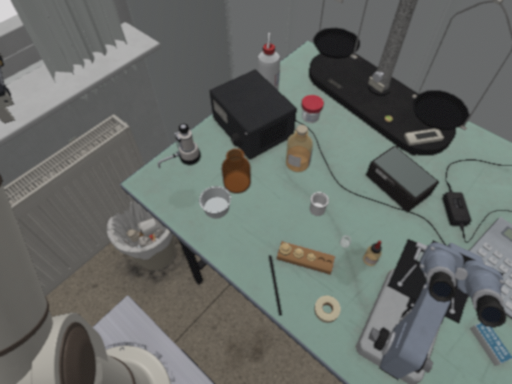

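The scene view shows the dispenser at (182,258), open bottle at (228,230), beaker at (250,254) and a black box behind the dispenser. The side view shows them at (187,145), (237,170) and (214,202).

```bash
python3 - <<'E'
from h import *
B={'scene':dict(disp=(165,235,205,300),bottle=(212,205,245,252),beaker=(233,238,268,270),box=(140,175,212,236)),'side':dict(disp=(155,118,205,170),bottle=(218,145,255,195),beaker=(196,184,234,220),box=(208,70,298,155),stop=(283,120,315,172))}
for n in B:
    z=np.load(f'pics/{n}.npz');c=dict(zip(['fx','fy','cx','cy'],z['k']),world_to_cam=z['M']);P=pts(z['d'],c)
    for k,(a,b,e,f) in B[n].items():
        Q=P[b:f,a:e].reshape(-1,3);Q=Q[Q[:,2]>0.012]; 
        print(n,k,len(Q),'min',Q.min(0).round(3),'max',Q.max(0).round(3))
        for lo in np.arange(0,.16,.02):
            q=Q[(Q[:,2]>lo)&(Q[:,2]<=lo+.02)]
            if len(q)>4: print('   z%.2f n%d'%(lo,len(q)),np.percentile(q[:,:2],[3,50,97],axis=0).round(3).tolist())
    im=z['p'][...,::-1]
    a,b,e,f=(150,190,275,300) if n=='scene' else (150,110,270,225)
    cv2.imwrite(f'pics/{n}_crop.png',cv2.resize(im[b:f,a:e],None,fx=5,fy=5,interpolation=cv2.INTER_CUBIC))
E
```

```text
scene disp 678 min [-0.169  0.311  0.012] max [0.645 0.572 0.964]
   z0.00 n65 [[0.427, 0.314], [0.498, 0.337], [0.642, 0.375]]
   z0.02 n164 [[0.43, 0.325], [0.488, 0.362], [0.523, 0.375]]
   z0.04 n142 [[0.485, 0.321], [0.499, 0.353], [0.523, 0.368]]
   z0.06 n61 [[0.487, 0.332], [0.497, 0.353], [0.512, 0.361]]
   z0.08 n100 [[0.486, 0.328], [0.5, 0.351], [0.521, 0.361]]
   z0.10 n66 [[0.488, 0.332], [0.503, 0.35], [0.514, 0.358]]
   z0.12 n68 [[0.501, 0.333], [0.512, 0.344], [0.524, 0.355]]
scene bottle 908 min [-0.169  0.116  0.012] max [0.665 0.572 0.964]
   z0.00 n53 [[0.475, 0.144], [0.505, 0.196], [0.595, 0.222]]
   z0.02 n146 [[0.474, 0.166], [0.502, 0.194], [0.536, 0.222]]
   z0.04 n139 [[0.473, 0.162], [0.503, 0.197], [0.545, 0.222]]
   z0.06 n193 [[0.499, 0.156], [0.511, 0.2], [0.567, 0.222]]
   z0.08 n212 [[0.506, 0.16], [0.522, 0.193], [0.557, 0.215]]
   z0.10 n156 [[0.514, 0.166], [0.534, 0.186], [0.557, 0.206]]
scene beaker 452 min [-0.169  0.131  0.012] max [0.509 0.572 0.964]
   z0.00 n83 [[0.41, 0.137], [0.466, 0.171], [0.503, 0.204]]
   z0.02 n257 [[0.408, 0.135],
[... 2211 characters left out ...]
0.784, 0.369]]
   z0.12 n2289 [[0.629, 0.183], [0.705, 0.272], [0.785, 0.371]]
   z0.14 n6 [[0.682, 0.106], [0.684, 0.109], [0.691, 0.112]]
side stop 1221 min [ 0.131 -0.251  0.012] max [0.846 0.192 0.842]
   z0.00 n83 [[0.66, 0.067], [0.693, 0.119], [0.843, 0.179]]
   z0.02 n168 [[0.659, 0.066], [0.679, 0.098], [0.761, 0.174]]
   z0.04 n174 [[0.659, 0.066], [0.677, 0.096], [0.755, 0.173]]
   z0.06 n192 [[0.658, 0.066], [0.677, 0.099], [0.754, 0.174]]
   z0.08 n315 [[0.66, 0.068], [0.677, 0.089], [0.734, 0.173]]
   z0.10 n130 [[0.672, 0.08], [0.681, 0.093], [0.709, 0.12]]
   z0.12 n103 [[0.678, 0.085], [0.686, 0.094], [0.705, 0.115]]
   z0.14 n51 [[0.681, 0.09], [0.693, 0.1], [0.705, 0.112]]
```

View pics/wrist0.png

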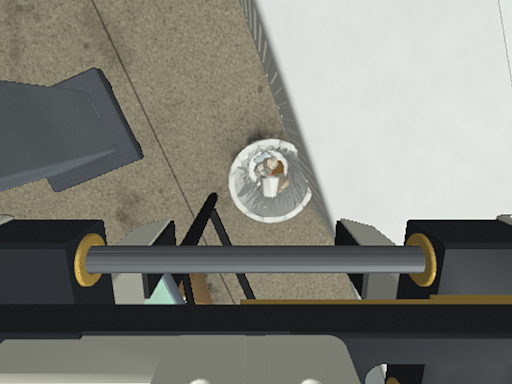

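View pics/side_crop.png

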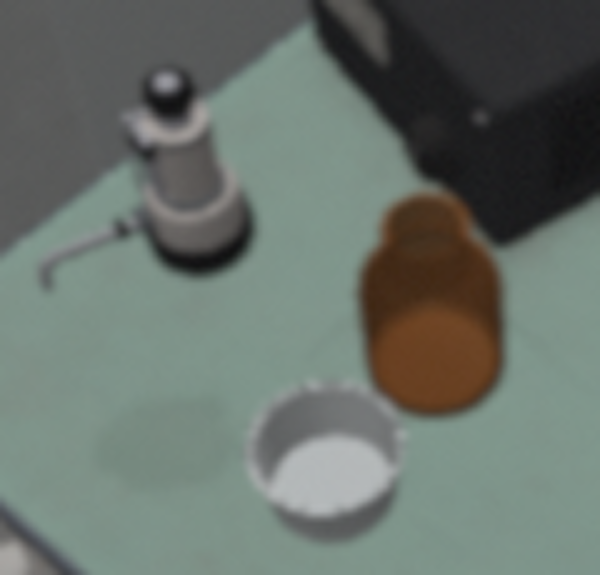

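The wrist view shows the floor and, at the bottom, the gripper's fingers and rod (rows 220–300). The side crop shows the dispenser's spout pointing to robot side. Next I refine with fits and two-view triangulation.

```bash
cat > fit.py <<'E'
from h import *
from scipy.optimize import least_squares
def load(n):
    z=np.load(f'pics/{n}.npz');c=dict(zip(['fx','fy','cx','cy'],z['k']),world_to_cam=z['M']);return z['p'],z['d'],c,pts(z['d'],c)
def circ(q,r,x0):
    f=least_squares(lambda s:np.hypot(q[:,0]-s[0],q[:,1]-s[1])-r,x0,loss='soft_l1',f_scale=.002)
    return f.x.round(4),np.sqrt(np.median(f.fun**2)).round(4)
def tri(rs):
    A=sum(np.eye(3)-np.outer(r,r)/(r@r) for o,r in rs);b=sum((np.eye(3)-np.outer(r,r)/(r@r))@o for o,r in rs)
    return np.linalg.solve(A,b)
E
python3 - <<'E'
from fit import *
D={n:load(n) for n in['scene','side']}
for n in D:
    P=D[n][3].reshape(-1,3)
    for nm,x0,r,lo,hi in [('collar',(.513,.344),.029,.004,.018),('block',(.513,.344),.0265,.024,.044),('barrel',(.513,.344),.018,.06,.097),('knob',(.513,.344),.013,.111,.122),
        ('body',(.535,.184),.038,.01,.06),('neck',(.535,.184),.0225,.095,.116),('beaker',(.455,.169),.0385,.035,.046)]:
        dd=np.hypot(P[:,0]-x0[0],P[:,1]-x0[1]);q=P[(dd<r+.006)&(dd>r*.6)&(P[:,2]>lo)&(P[:,2]<hi)]
        print(n,nm,len(q),*circ(q,r,x0))
    for nm,x0,r in[('knob',(.513,.344),.01),('rim',(.535,.184),.026),('bk',(.455,.169),.043)]:
        q=P[np.hypot(P[:,0]-x0[0],P[:,1]-x0[1])<r];print(n,nm,'top',np.percentile(q[:,2],[90,97]).round(4))
    # spout
    q=P[(P[:,0]>.41)&(P[:,0]<.482)&(P[:,1]>.29)&(P[:,1]<.40)&(P[:,2]>.008)&(P[:,2]<.07)]
    v=np.linalg.svd(q[:,:2]-q[:,:2].mean(0))[2][0];print('spout',len(q),q.mean(0).round(3),v.round(3),'ext',q[q[:,0].argmin()].round(3))
# knob dark blob centroid and triangulation
rs=[]
for n,(a,b,e,f) in {'scene':(172,235,192,252),'side':(172,116,198,135)}.items():
    p,d,c,P=D[n];m=np.zeros(d.shape,np.uint8);m[b:f,a:e]=(p[b:f,a:e].max(2)<70)
    k,l,s,ce=cv2.connectedComponentsWithStats(m);i=1+s[1:,4].argmax();print(n,s[i],ce[i]);rs.append(ray(c,*ce[i]))
print('knob tri',tri(rs).round(4))
E
```

```text
scene collar 56 [0.514  0.3431] 0.0007
scene block 112 [0.5144 0.3437] 0.0011
scene barrel 94 [0.5116 0.3441] 0.0018
scene knob 31 [0.5141 0.3434] 0.0008
scene body 281 [0.5373 0.1845] 0.0008
scene neck 138 [0.5353 0.1846] 0.0024
scene beaker 107 [0.4421 0.1712] 0.0014
scene knob top [0.1271 0.1283]
scene rim top [0.1166 0.1188]
scene bk top [0.0363 0.0422]
spout 76 [0.453 0.365 0.033] [-0.932  0.364] ext [0.425 0.374 0.028]
side collar 78 [0.5137 0.3416] 0.0008
side block 129 [0.5136 0.3426] 0.0012
side barrel 135 [0.513  0.3421] 0.001
side knob 33 [0.5133 0.3415] 0.0008
side body 324 [0.5367 0.1829] 0.0006
side neck 172 [0.5356 0.1816] 0.0025
side beaker 136 [0.4424 0.1673] 0.0012
side knob top [0.1266 0.127 ]
side rim top [0.1174 0.1186]
side bk top [0.0361 0.0428]
spout 75 [0.453 0.361 0.033] [-0.933  0.361] ext [0.426 0.371 0.025]
scene [177 244   6   3  11] [179.72727273 245.27272727]
side [178 124  11  10  58] [183.60344828 129.36206897]
knob tri [0.5151 0.3421 0.1108]
```

>>> carry_out:
  plan:
    - [-2.94,-1.44,0.2,0]
    - [-2.94,-1.44,0.2,0]
    - [-2.94,-1.44,0.2,0]
    - [-2.94,-1.44,0.2,0]
    - [-2.94,-1.44,0.2,0]
    - [-2.94,-1.44,0.6,0]
    - [-2.94,-1.44,0.6,0]
    - [-2.94,-1.44,0.8,0]
    - [-2.94,-1.44,0.8,0]
    - [-2.94,-1.44,0.8,0]
    - [0,0,0,0]
    - [0,0,0,0]
    - [0,0,0,0]
  jaw: 1

```text
time_s: 1.78
tool_pos: [0.4566, 0.3661, 0.203]
tcp_rot: [0.184, 0.983, 0.0, -0.0]
force: [0.0, -0.1, 0.3]
finger_gap: 0.0919
grasp_force: 0.0
```

```bash
python3 - <<'E'
from h import *
o=observe();print({k:np.round(o[k],4) for k in['time_s','tool_pos','tcp_rot','force','joints']})
p,d,c=snap('wrist')
for X in[(.5139,.3427,.126),(.5139-.0235,.3427+.009,.1)]: print(proj(c,X))
cv2.imwrite('pics/w1.png',cv2.resize(p[...,::-1],(800,600),interpolation=cv2.INTER_CUBIC))
E
```

```text
{'time_s': np.float64(1.775), 'tool_pos': array([0.4566, 0.3661, 0.203 ]), 'tcp_rot': array([ 1.837e-01,  9.830e-01,  5.000e-04, -2.000e-04]), 'force': array([ 0.044 , -0.1144,  0.2973]), 'joints': array([-0.4509,  0.4232, -0.3454,  1.7647,  0.167 ,  0.9819,  0.3402])}
(np.float64(253.22531254245317), np.float64(278.06224779202887))
(np.float64(253.23610127557365), np.float64(236.20632564336177))
```

View pics/w1.png

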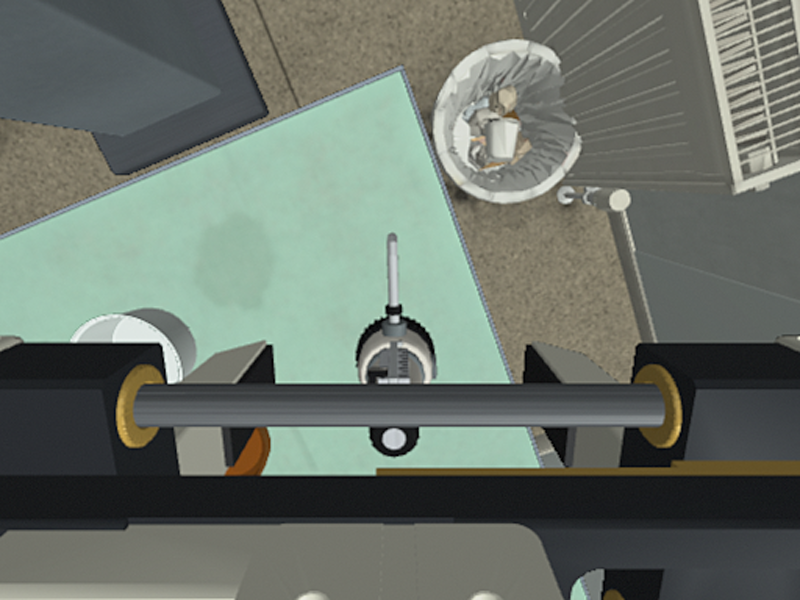

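The wrist view confirms the dispenser: knob at (394,437)/1.56, spout pointing straight up in the picture, clip near (378,375). The projection agrees to about 1 px.

>>> carry_out:
  plan:
    - [-1.5,-0.03,0.5,0]
    - [-1.5,-0.03,1,0]
    - [-1.5,-0.03,1,0]
    - [-1.69,-0.02,1,0]
    - [0,0,0.5,0]
    - [0,0,0,0]
    - [0,0,0,0]
    - [0,0,0,0]

```text
time_s: 2.82
tool_pos: [0.5146, 0.3418, 0.1633]
tcp_rot: [0.184, 0.983, 0.0, 0.0]
force: [-0.3, 0.1, 0.2]
finger_gap: 0.0916
grasp_force: 0.0
```

```bash
python3 - <<'E'
from h import *
o=observe();print({k:np.round(o[k],4) for k in['time_s','tool_pos','tcp_rot','force','joints']})
p,d,c=snap('wrist');P=pts(d,c)
print(proj(c,(.5139,.3427,.126)))
cv2.imwrite('pics/w2.png',cv2.resize(p[200:350,156:356,::-1],(800,600),interpolation=cv2.INTER_CUBIC))
E
```

```text
{'time_s': np.float64(2.825), 'tool_pos': array([0.5146, 0.3418, 0.1633]), 'tcp_rot': array([1.843e-01, 9.829e-01, 4.000e-04, 2.000e-04]), 'force': array([-0.3367,  0.0746,  0.2395]), 'joints': array([-0.395 ,  0.5208, -0.3133,  1.7127,  0.1912,  0.9373,  0.4172])}
(np.float64(255.52540051218358), np.float64(222.49536405401562))
```

View pics/w2.png

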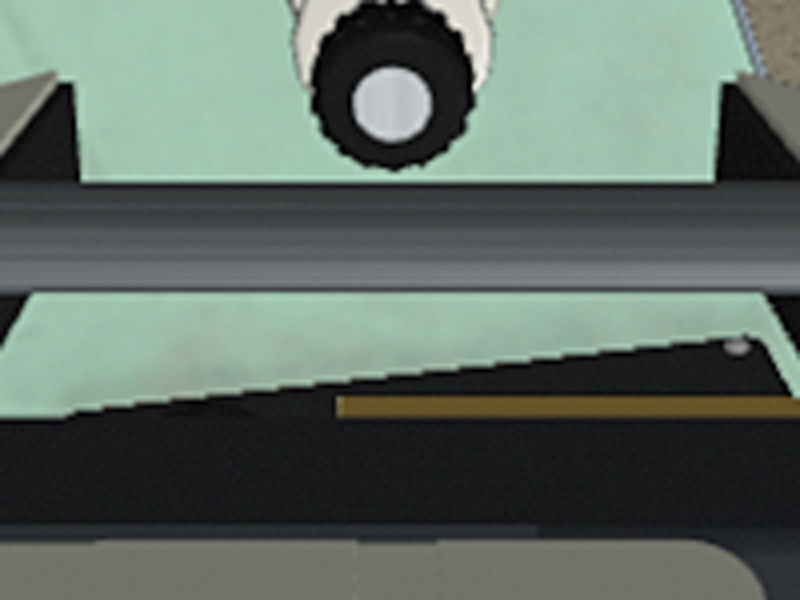

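The crop shows the knob centred at about (393,88) in the crop, between the fingers (edges 78 and 718), so the tool is aligned within 1 mm. Descending.

>>> carry_out:
  plan:
    - [0,0,1.4,0]
    - [0,0,1.4,0]
    - [0,0,1.4,0]
    - [0,0,1.4,0]
    - [0,0,1.0,0]
    - [0,0,0.6,0]
    - [0,0,0.2,0]
    - [0,0,0,0]
    - [0,0,0,0]
    - [0,0,0,0]

```text
time_s: 4.12
tool_pos: [0.5153, 0.3413, 0.0892]
tcp_rot: [0.185, 0.983, 0.0, 0.0]
force: [0.5, -0.5, -0.4]
finger_gap: 0.0919
grasp_force: 0.0
```

>>> carry_out:
  plan:
    - [0.15,0.05,0,0]
    - [0,0,0,0]
    - [0,0,0,0]
    - [0,0,0,0]
    - [0,0,0,0]
    - [0,0,0,0]
    - [0,0,0,0]
    - [0,0,0,0]
    - [0,0,0,0]
    - [0,0,0,0]
  jaw: 0.2

```text
time_s: 5.38
tool_pos: [0.5137, 0.3419, 0.0887]
tcp_rot: [0.185, 0.983, -0.0, -0.0]
force: [-1.1, -1.0, 0.4]
finger_gap: 0.0353
grasp_force: 30.0
```

>>> carry_out:
  plan:
    - [0,0,-0.3,0]
    - [0,0,-0.8,0]
    - [0,0,-1.4,0]
    - [0,0,-1.6,0]
    - [0,0,-1.6,0]
    - [0,0,-1.6,0]
    - [0,0,-1.6,-0.06]
    - [0,0,-1.6,-0.066]
    - [0,0,-1.6,-0.066]
    - [0,0,-1.2,-0.066]
    - [0,0,-0.8,-0.066]
    - [0,0,-0.4,-0.066]
    - [0,0,0,-0.066]
    - [0,0,0,-0.066]
    - [0,0,0,0]
    - [0,0,0,0]

```text
time_s: 7.38
tool_pos: [0.5138, 0.342, 0.2341]
tcp_rot: [-0.074, 0.997, 0.0, 0.0]
force: [-0.6, 0.2, -6.9]
finger_gap: 0.0357
grasp_force: 30.0
```

>>> carry_out:
  plan:
    - [0,-0.8,0,0]
    - [0,-1.6,0,0]
    - [0,-2.0,0,0]
    - [0,-2.2,0,0]
    - [0,-2.2,0,0]
    - [0,-2.2,0,0]
    - [0,-2.0,0,0]
    - [0,-1.6,0,0]
    - [0,-1.0,0,0]
    - [0,-0.4,0,0]
    - [0,0,0,0]
    - [0,0,0,0]
    - [0,0,0,0]
    - [0,0,0,0]

```text
time_s: 9.12
tool_pos: [0.5376, 0.1844, 0.2337]
tcp_rot: [-0.075, 0.997, 0.0, -0.0]
force: [0.7, 0.4, -7.9]
finger_gap: 0.0355
grasp_force: 30.0
```

```bash
python3 - <<'E'
from fit import *
o=observe();print({k:np.round(o[k],4) for k in['time_s','tool_pos','tcp_rot','force','joints']})
for n in['scene','side']:
    p,d,c=snap(n)
    P=pts(d,c).reshape(-1,3)
    for nm,x0,r,lo,hi in [('body',(.537,.184),.038,.01,.06),('neck',(.537,.184),.0225,.093,.11),('collar',(.537,.184),.029,.15,.163),('block',(.537,.184),.0265,.169,.188),('barrel',(.537,.184),.018,.205,.22),('beaker',(.4423,.169),.0385,.035,.046)]:
        dd=np.hypot(P[:,0]-x0[0],P[:,1]-x0[1]);q=P[(dd<r+.006)&(dd>r*.6)&(P[:,2]>lo)&(P[:,2]<hi)]
        if len(q)>8: print(n,nm,len(q),*circ(q,r,x0))
    q=P[(P[:,0]>.41)&(P[:,0]<.50)&(P[:,1]>.12)&(P[:,1]<.25)&(P[:,2]>.14)&(P[:,2]<.2)]
    if len(q)>5:
        v=np.linalg.svd(q[:,:2]-q[:,:2].mean(0))[2][0];print('spout',len(q),v.round(3),q[q[:,0].argmin()].round(3))
    a=proj(c,(.52,.18,.12));a=(int(a[0]),int(a[1]))
    cv2.imwrite(f'pics/{n}2.png',cv2.resize(p[a[1]-60:a[1]+60,a[0]-80:a[0]+80,::-1],(400,300),interpolation=cv2.INTER_CUBIC))
cv2.imwrite('pics/both2.png',np.hstack([cv2.imread(f'pics/{n}2.png') for n in['scene','side']]))
E
```

```text
{'time_s': np.float64(9.125), 'tool_pos': array([0.5376, 0.1844, 0.2337]), 'tcp_rot': array([-7.540e-02,  9.972e-01,  1.000e-04, -0.000e+00]), 'force': array([ 0.7329,  0.357 , -7.9356]), 'joints': array([-0.0488,  0.3672, -0.4101,  1.7764,  0.1674,  1.0323,  1.201 ])}
scene body 278 [0.5372 0.1844] 0.0008
scene neck 93 [0.5369 0.1846] 0.0016
scene collar 72 [0.5384 0.1866] 0.001
scene block 117 [0.5379 0.1864] 0.0016
scene barrel 37 [0.5341 0.1827] 0.0011
scene beaker 139 [0.443  0.1711] 0.0016
spout 68 [-0.981 -0.196] [0.443 0.173 0.163]
side body 329 [0.5368 0.1829] 0.0005
side neck 89 [0.5369 0.183 ] 0.0007
side collar 87 [0.5378 0.1839] 0.0007
side block 144 [0.5374 0.185 ] 0.001
side barrel 56 [0.5332 0.1863] 0.001
side beaker 175 [0.4429 0.1672] 0.0014
spout 90 [-0.986 -0.168] [0.446 0.167 0.168]
```

View pics/both2.png

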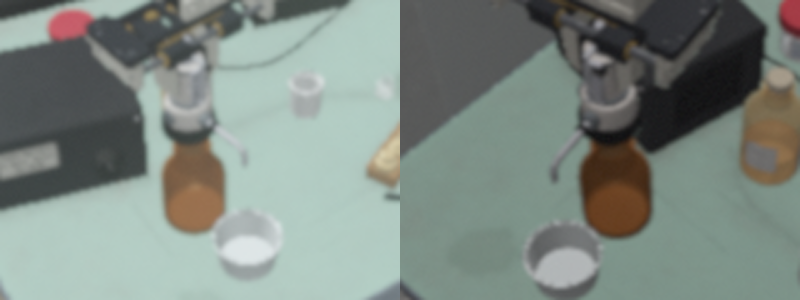

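The pictures show the held dispenser upright above the bottle, its spout toward the beaker. The fits put it about (+1, +1.5) mm off the bottle axis, so I correct that and lower.

>>> carry_out:
  plan:
    - [0.1,-0.14,0.5,0]
    - [0,0,0.8,0]
    - [0,0,0.6,0]
    - [0,0,0.3,0]
    - [0,0,0.2,0]
    - [0,0,0.1,0]
    - [0,0,0.1,0]
    - [0,0,0,0]
    - [0,0,0,0]

```text
time_s: 10.35
tool_pos: [0.537, 0.1825, 0.2079]
tcp_rot: [-0.075, 0.997, 0.0, 0.0]
force: [-0.6, -0.3, -6.6]
finger_gap: 0.0355
grasp_force: 30.0
```

>>> carry_out:
  plan:
    - [0,0,0.12,0]
    - [0,0,0.12,0]
    - [0,0,0.12,0]
    - [0,0,0.12,0]
    - [0,0,0,0]

```text
time_s: 10.98
tool_pos: [0.5368, 0.1824, 0.2028]
tcp_rot: [-0.075, 0.997, 0.0, -0.0]
force: [0.2, 0.3, -6.6]
finger_gap: 0.0357
grasp_force: 30.0
```

The collar is 4 mm below the rim with no contact force, so it has entered the bore. Lowering on.

>>> carry_out:
  plan:
    - [0,0,0.15,0]
    - [0,0,0.15,0]
    - [0,0,0.15,0]
    - [0,0,0.15,0]
    - [0,0,0.15,0]
    - [0,0,0.15,0]
    - [0,0,0.15,0]
    - [0,0,0.1,0]
    - [0,0,0.1,0]
    - [0,0,0,0]

```text
time_s: 12.22
tool_pos: [0.5369, 0.1824, 0.1903]
tcp_rot: [-0.075, 0.997, 0.0, -0.0]
force: [1.0, -0.5, -7.4]
finger_gap: 0.0355
grasp_force: 30.0
```

>>> carry_out:
  plan:
    - [0,0,0.08,0]
    - [0,0,0.08,0]
    - [0,0,0.08,0]
    - [0,0,0.06,0]
    - [0,0,0,0]
    - [0,0,0,0]

```text
time_s: 12.98
tool_pos: [0.5369, 0.1824, 0.1874]
tcp_rot: [-0.075, 0.997, 0.0, 0.0]
force: [0.2, 1.5, -5.9]
finger_gap: 0.0356
grasp_force: 30.0
```

>>> carry_out:
  plan:
    - [0,0,0.05,0]
    - [0,0,0.05,0]
    - [0,0,0.03,0]
    - [0,0,0,0]

```text
time_s: 13.48
tool_pos: [0.5371, 0.1825, 0.1866]
tcp_rot: [-0.075, 0.997, -0.0, 0.0]
force: [-1.0, -0.7, -0.6]
finger_gap: 0.0356
grasp_force: 30.0
```

It is seated: the height is as expected and the table side carries the weight. Letting go and rising.

>>> carry_out:
  plan:
    - [0,0,0,0]
    - [0,0,0,0]
    - [0,0,0,0]
    - [0,0,0,0]
    - [0,0,0,0]
    - [0,0,0,0]
  jaw: 0.9

```text
time_s: 14.22
tool_pos: [0.5369, 0.1824, 0.1861]
tcp_rot: [-0.075, 0.997, 0.0, -0.0]
force: [-0.3, -0.5, 1.4]
finger_gap: 0.0821
grasp_force: 0.0
```

>>> carry_out:
  plan:
    - [0,0,-0.4,0]
    - [0,0,-1,0]
    - [0,0,-1.5,0]
    - [0,0,-1.5,0]
    - [0,0,-1.5,0]
    - [0,0,-1.5,0]
    - [0,0,-1.0,0]
    - [0,0,-0.4,0]
    - [0,0,0,0]
    - [0,0,0,0]

```text
time_s: 15.48
tool_pos: [0.5366, 0.1822, 0.2735]
tcp_rot: [-0.075, 0.997, -0.0, -0.001]
force: [-0.3, 0.3, -0.6]
finger_gap: 0.0828
grasp_force: 0.0
```

>>> carry_out:
  plan:
    - [1.5,-1.0,0,0]
    - [2.25,-1.5,0,0]
    - [2.5,-1.6,0,0]
    - [2.5,-1.6,0,0]
    - [2.0,-1.3,0,0]
    - [1.25,-0.8,0,0]
    - [0,0,0,0.157]
    - [0,0,0,0.157]
    - [0,0,0,0.157]
    - [0,0,0,0.157]
    - [0,0,0,0.157]
    - [0,0,0.8,0.157]
    - [0,0,1,0.157]
    - [0,0,1,0.157]
    - [0,0,1,0.157]
    - [0,0,1,0.157]
    - [0,0,1,0]
    - [0,0,0.5,0]
    - [0,0,0,0]
    - [0,0,0,0]

```text
time_s: 17.98
tool_pos: [0.4302, 0.0874, 0.2114]
tcp_rot: [0.651, 0.759, 0.0, 0.0]
force: [-0.1, -0.3, -0.1]
finger_gap: 0.0826
grasp_force: 0.0
```

```bash
python3 - <<'E'
from h import *
o=observe();print({k:np.round(o[k],4) for k in['time_s','tool_pos','tcp_rot','force','joints']})
p,d,c=snap('wrist')
np.save('pics/v1.npy',0)
import shutil;shutil.copy('pics/wrist.npz','pics/v1.npz')
X=np.array([.537,.1837,.098]);ex=np.array([.989,.148,0])
for h in(.056,.096):print(proj(c,X-ex*.025+[0,0,h]))
print(proj(c,X+[0,0,.126]))
u,v=map(int,proj(c,X-ex*.025+[0,0,.076]));print(u,v)
u=min(max(u,50),461);v=min(max(v,38),345)
cv2.imwrite('pics/v1.png',cv2.resize(p[v-37:v+38,u-50:u+50,::-1],(800,600),interpolation=cv2.INTER_CUBIC));print('crop',u-50,v-37)
E
```

```text
{'time_s': np.float64(17.975), 'tool_pos': array([0.4302, 0.0874, 0.2114]), 'tcp_rot': array([6.514e-01, 7.587e-01, 2.000e-04, 1.000e-04]), 'force': array([-0.107 , -0.3213, -0.0655]), 'joints': array([ 0.0249,  0.1528, -0.3103,  2.0969,  0.0594,  0.8994, -0.1671])}
(np.float64(405.7096090332259), np.float64(94.28858125249216))
(np.float64(445.9650431077201), np.float64(89.31185179191776))
(np.float64(557.1599198344351), np.float64(83.63951530366421))
423 92
crop 373 55
```

View pics/v1.png

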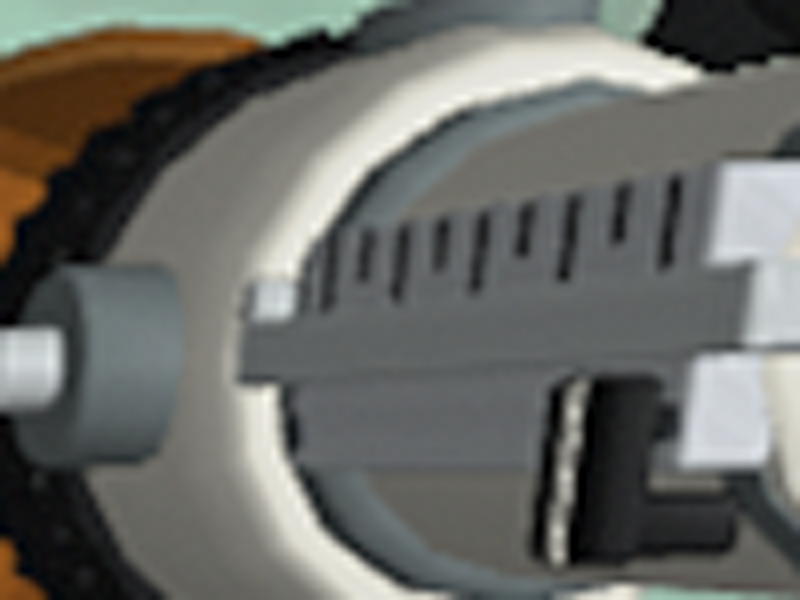

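The crop shows the scale sideways. The marks run at x = 332 … 672 (0–40 mm), the pointer's cross-piece is at about (275,300), and the clip's white line runs from (580,380) to (557,560). The pointer and clip stand proud of the plate, so I take a second view for triangulation.

>>> carry_out:
  plan:
    - [0,0.8,0,0]
    - [0,1.5,0,0]
    - [0,1.5,0,0]
    - [0,0.7,0,0]
    - [0,0,0,0]
    - [0,0,0,0]

```text
time_s: 18.77
tool_pos: [0.4739, 0.0941, 0.2109]
tcp_rot: [0.652, 0.758, -0.0, -0.0]
force: [-0.4, 0.3, -0.4]
finger_gap: 0.0826
grasp_force: 0.0
```

```bash
python3 - <<'E'
from h import *
import shutil
o=observe();print({k:np.round(o[k],4) for k in['time_s','tool_pos']})
z=np.load('pics/v1.npz');c1=dict(zip(['fx','fy','cx','cy'],z['k']),world_to_cam=z['M']);P=pts(z['d'],c1)
X=np.array([.537,.1837,.098]);ex=np.array([.989,.148,0]);ey=np.array([-.148,.989,0])
def dep(x,y):
    u=int(round(373+x/8-.4));v=int(round(55+y/8-.4));q=P[v,u]-X;return (q@ex).round(4),(q@ey).round(4),q[2].round(4)
for n,x,y in[('line',575,410),('line',567,470),('line',561,530),('ptr',275,300),('arm',300,350),('arm',500,320),('m0',332,280),('m30',570,240),('m40',672,230),('plate',400,420)]:print(n,*dep(x,y))
p,d,c=snap('wrist');shutil.copy('pics/wrist.npz','pics/v2.npz')
u,v=map(int,proj(c,X-ex*.025+[0,0,.076]));print(proj(c,X+[0,0,.126]))
v=max(v,37)
cv2.imwrite('pics/v2.png',cv2.resize(p[v-37:v+38,u-50:u+50,::-1],(800,600),interpolation=cv2.INTER_CUBIC));print('crop',u-50,v-37)
E
```

```text
{'time_s': np.float64(18.775), 'tool_pos': array([0.4739, 0.0941, 0.2109])}
line -0.0241 -0.0079 0.0951
line -0.024 -0.0113 0.095
line -0.0236 -0.0152 0.0954
ptr -0.0247 0.0013 0.0567
arm -0.0265 -0.0026 0.0649
arm -0.0267 -0.0024 0.0903
m0 -0.02 0.0026 0.0557
m30 -0.0208 0.0028 0.0869
m40 -0.0196 0.003 0.0953
plate -0.0201 -0.0078 0.0688
(np.float64(445.67905408908916), np.float64(83.23371444979875))
crop 294 54
```

View pics/v2.png

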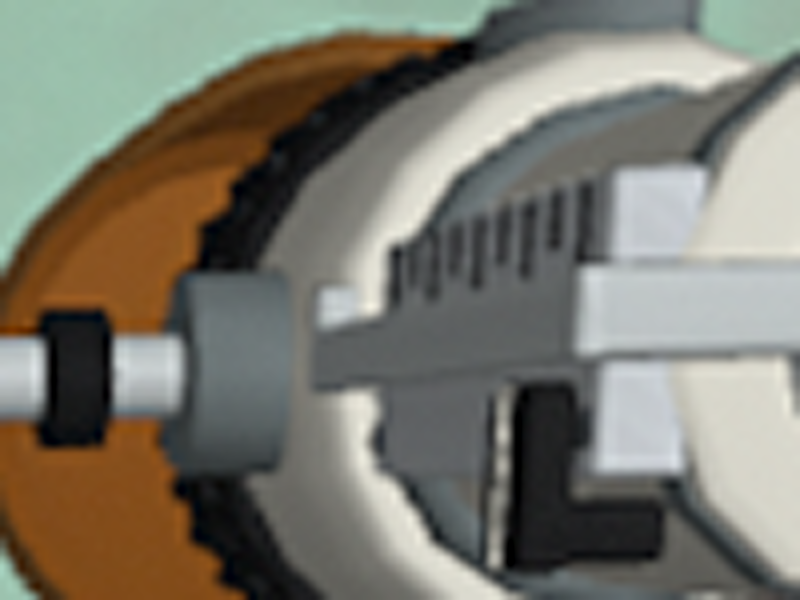

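```bash
python3 - <<'E'
from fit import *
C=[]
for f in['v1','v2']:
    z=np.load(f'pics/{f}.npz');C.append(dict(zip(['fx','fy','cx','cy'],z['k']),world_to_cam=z['M']))
O=[(373,55),(294,54)];X=np.array([.537,.1837,.098]);ex=np.array([.989,.148,0])
# refine line: brightest column per row in v1, v2
def px(i,x,y):return O[i][0]+(x+.5)/8-.5,O[i][1]+(y+.5)/8-.5
for n,a,b in[('line',(568,470),(498,475)),('lineTop',(580,380),(504,388)),('lineBot',(557,562),(492,566)),('ptr',(272,298),(337,302)),('m0',(332,275),(397,275)),('m20',(480,252),(479,252)),('m30',(570,238),(528,240)),('m40',(672,222),(585,222)),('armend',(240,352),(316,358))]:
    T=tri([ray(C[0],*px(0,*a)),ray(C[1],*px(1,*b))]);q=T-X
    print(n,(q@ex*1000).round(2),(q[2]*1000).round(2),'dep2')
z=np.load('pics/v2.npz');P=pts(z['d'],C[1])
for x,y in[(500,420),(498,475),(494,530),(337,302)]:
    u,v=px(1,x,y);q=P[int(round(v)),int(round(u))]-X;print((q@ex).round(4),q[2].round(4))
E
```

```text
line -24.23 95.93 dep2
lineTop -24.26 95.72 dep2
lineBot -24.25 96.34 dep2
ptr -24.71 56.1 dep2
m0 -20.17 55.89 dep2
m20 -20.19 75.6 dep2
m30 -20.29 85.84 dep2
m40 -20.27 95.87 dep2
armend -25.34 53.32 dep2
-0.0247 0.0968
-0.0238 0.095
-0.024 0.0948
-0.0249 0.0575
```

Line at 95.9 mm and pointer at 56.1 mm, with the marks agreeing with their nominal values to 0.1–0.4 mm, so I need a draw of about 39.8 mm. Returning over the knob.

>>> carry_out:
  plan:
    - [0,0,-1,0]
    - [0,0,-2,0]
    - [0,0,-2,0]
    - [0,0,-1.3,-0.157]
    - [0,0,0,-0.157]
    - [0,0,0,-0.157]
    - [0,0,0,-0.157]
    - [0,0,0,-0.157]
    - [0,0,0,-0.157]
    - [0,0,0,-0.157]
    - [0,0,0,-0.157]
    - [0,0,0,-0.157]
    - [0,0,0,-0.157]
    - [-1.0,1.0,0,0]
    - [-2.0,2.1,0,0]
    - [-2.2,2.3,0,0]
    - [-1.6,1.7,0,0]
    - [-0.75,0.7,0,0]
    - [0,0,0,0]
    - [0,0,0,0]

```text
time_s: 21.32
tool_pos: [0.5371, 0.1817, 0.2741]
tcp_rot: [-0.074, 0.997, -0.0, -0.0]
force: [-0.6, 0.2, -0.3]
finger_gap: 0.0826
grasp_force: 0.0
```

```bash
python3 - <<'E'
from fit import *
o=observe();print({k:np.round(o[k],4) for k in['time_s','tool_pos','tcp_rot','force','joints']})
p,d,c=snap('wrist');P=pts(d,c)
X=np.array([.537,.1830,.224]);u,v=map(int,proj(c,X));print(u,v)
q=P[v-40:v+40,u-40:u+40].reshape(-1,3);q=q[(q[:,2]>.218)&(q[:,2]<.23)&(np.hypot(*(q[:,:2]-X[:2]).T)<.03)]
print('knob',len(q),q.mean(0).round(4),q.min(0).round(4),q.max(0).round(4))
for n in['scene','side']:
    p,d,c=snap(n)
    P=pts(d,c).reshape(-1,3)
    for nm,x0,r,lo,hi in [('body',(.537,.184),.038,.01,.06),('collar',(.537,.184),.029,.102,.116),('block',(.537,.184),.0265,.122,.142),('knob',(.537,.184),.013,.209,.22)]:
        dd=np.hypot(P[:,0]-x0[0],P[:,1]-x0[1]);q=P[(dd<r+.006)&(dd>r*.6)&(P[:,2]>lo)&(P[:,2]<hi)]
        if len(q)>8: print(n,nm,len(q),*circ(q,r,x0))
E
```

```text
{'time_s': np.float64(21.325), 'tool_pos': array([0.5371, 0.1817, 0.2741]), 'tcp_rot': array([-7.430e-02,  9.972e-01, -4.000e-04, -2.000e-04]), 'force': array([-0.6164,  0.2098, -0.2715]), 'joints': array([ 0.0204,  0.3341, -0.4893,  1.7339,  0.1729,  1.117 ,  1.1974])}
257 217
knob 1108 [0.5371 0.1814 0.2231] [0.5251 0.1683 0.218 ] [0.551  0.1948 0.226 ]
scene body 275 [0.5372 0.1843] 0.0007
scene collar 70 [0.5373 0.1846] 0.0009
scene block 119 [0.5374 0.1845] 0.0018
scene knob 30 [0.5377 0.1835] 0.001
side body 318 [0.5368 0.183 ] 0.0005
side collar 81 [0.5372 0.1823] 0.0005
side block 137 [0.5376 0.1834] 0.001
side knob 49 [0.537  0.1827] 0.0008
```

Knob is centred under the gripper, its top at about 0.224, and the dispenser is on the bottle axis.

>>> carry_out:
  plan:
    - [0,0.04,0.6,0]
    - [0,0,1,0]
    - [0,0,1.2,0]
    - [0,0,1,0]
    - [0,0,0.7,0]
    - [0,0,0.4,0]
    - [0,0,0.1,0]
    - [0,0,0,0]
    - [0,0,0,0]

```text
time_s: 22.6
tool_pos: [0.5376, 0.183, 0.2245]
tcp_rot: [-0.075, 0.997, 0.0, 0.0]
force: [-0.2, 0.5, 0.3]
finger_gap: 0.0827
grasp_force: 0.0
```

>>> carry_out:
  plan:
    - [0,-0.05,0.03,0]
    - [0,0,0,0]
    - [0,0,0,0]
    - [0,0,0,0]
    - [0,0,0,0]
    - [0,0,0,0]
    - [0,0,0,0]
    - [0,0,0,0]
    - [0,0,0,0]
    - [0,0,0,0]
  jaw: 0.1

```text
time_s: 23.85
tool_pos: [0.5375, 0.1823, 0.2238]
tcp_rot: [-0.075, 0.997, -0.0, -0.0]
force: [1.0, -1.9, -0.1]
finger_gap: 0.0247
grasp_force: 30.0
```

```bash
python3 - <<'E'
from h import *
o=observe();print({k:np.round(o[k],4) for k in['time_s','tool_pos','force','moment','finger_gap']})
E
```

```text
{'time_s': np.float64(23.85), 'tool_pos': array([0.5375, 0.1823, 0.2238]), 'force': array([ 1.014 , -1.9145, -0.0762]), 'moment': array([-0.0997,  0.0287,  0.0616]), 'finger_gap': np.float64(0.0247)}
```

>>> carry_out:
  plan:
    - [0,-0.04,0,0]
    - [0,0,-0.1,0]
    - [0,0,-0.2,0]
    - [0,0,-0.25,0]
    - [0,0,-0.25,0]
    - [0,0,-0.25,0]
    - [0,0,-0.25,0]
    - [0,0,-0.25,0]
    - [0,0,-0.25,0]
    - [0,0,-0.25,0]
    - [0,0,-0.25,0]
    - [0,0,-0.25,0]
    - [0,0,-0.25,0]
    - [0,0,-0.25,0]
    - [0,0,-0.25,0]
    - [0,0,-0.2,0]
    - [0,0,-0.1,0]
    - [0,0,0,0]
    - [0,0,0,0]

```text
time_s: 26.22
tool_pos: [0.5375, 0.182, 0.2598]
tcp_rot: [-0.075, 0.997, 0.0, -0.0]
force: [0.2, 0.5, -2.8]
finger_gap: 0.0246
grasp_force: 30.0
```

>>> carry_out:
  plan:
    - [0,0,-0.15,0]
    - [0,0,-0.13,0]
    - [0,0,-0.1,0]
    - [0,0,0,0]
    - [0,0,0,0]
    - [0,0,0,0]

```text
time_s: 26.98
tool_pos: [0.5375, 0.182, 0.2636]
tcp_rot: [-0.075, 0.997, 0.0, -0.0]
force: [-0.1, 0.1, -3.7]
finger_gap: 0.0244
grasp_force: 30.0
```

```bash
python3 - <<'E'
from fit import *
for i in range(3):
    o=observe();print({k:np.round(o[k],4) for k in['time_s','tool_pos','force']})
    p,d,c=snap('wrist')
X=np.array([.5373,.1832,.098]);ex=np.array([.989,.148,0])
a=proj(c,X-ex*.0245+[0,0,.096]);print(a)
ims=[]
u,v=map(int,a);ims.append(cv2.resize(p[max(v-40,0):max(v-40,0)+80,u-30:u+30,::-1],(300,400),interpolation=cv2.INTER_CUBIC))
for n in['scene','side']:
    p,d,c=snap(n);P=pts(d,c).reshape(-1,3)
    for nm,x0,r,lo,hi in [('body',(.537,.184),.038,.01,.06),('collar',(.537,.184),.029,.102,.116),('block',(.537,.184),.0265,.122,.142)]:
        dd=np.hypot(P[:,0]-x0[0],P[:,1]-x0[1]);q=P[(dd<r+.006)&(dd>r*.6)&(P[:,2]>lo)&(P[:,2]<hi)]
        print(n,nm,len(q),*circ(q,r,x0))
    # block top ledge height (ring between barrel and block radius)
    dd=np.hypot(P[:,0]-.537,P[:,1]-.1835);q=P[(dd>.019)&(dd<.025)&(P[:,2]>.135)&(P[:,2]<.155)];print('ledge z',len(q),np.percentile(q[:,2],[25,50,75]).round(4))
    u,v=map(int,proj(c,X+[-.02,0,.05]));ims.append(cv2.resize(p[v-40:v+40,u-25:u+25,::-1],(250,400),interpolation=cv2.INTER_CUBIC))
cv2.imwrite('pics/end.png',np.hstack(ims))
E
```

```text
{'time_s': np.float64(26.975), 'tool_pos': array([0.5375, 0.182 , 0.2636]), 'force': array([-0.076 ,  0.1348, -3.6852])}
{'time_s': np.float64(27.025), 'tool_pos': array([0.5375, 0.182 , 0.2636]), 'force': array([ 1.2924,  0.716 , -3.8158])}
{'time_s': np.float64(27.075), 'tool_pos': array([0.5375, 0.182 , 0.2636]), 'force': array([-1.337 ,  0.5654, -3.0298])}
(np.float64(257.38996187806384), np.float64(175.25663437006693))
scene body 276 [0.5372 0.1846] 0.0008
scene collar 67 [0.5374 0.1853] 0.0007
scene block 118 [0.5376 0.1847] 0.0015
ledge z 81 [0.1419 0.1442 0.1475]
side body 312 [0.5369 0.1831] 0.0005
side collar 81 [0.5373 0.1823] 0.0006
side block 136 [0.5375 0.1833] 0.0009
ledge z 111 [0.1429 0.1443 0.1472]
```

View pics/end.png

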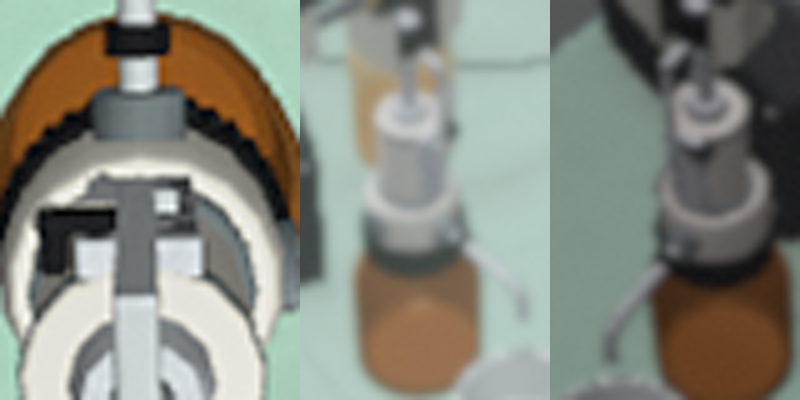

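The last picture shows the dispenser seated and upright, spout over the beaker, the knob held with the rod out, and the pointer (168,200) beside the clip (75,225). A depth check, then I hand in.

```bash
python3 - <<'E'
from fit import *
p,d,c,P=load('wrist')
def z(x,y,r=1):
    u=int(227+x/5);v=int(135+y/5);return (P[v-r:v+r+1,u-r:u+r+1,2].ravel()-.098).round(4)
print('ptr',np.median(z(168,202)),z(168,202));print('clip',np.median(z(85,222)),z(85,222))
E
```

```text
ptr 0.0962 [0.0958 0.0962 0.0961 0.0954 0.097  0.0955 0.0973 0.0962 0.0972]
clip 0.0981 [0.0983 0.0987 0.0973 0.0967 0.0994 0.0981 0.0979 0.0981 0.0981]
```

```bash
python3 -c "
from rig import finish_job
print(finish_job())"
```

```text
the job is handed in; nothing more can be done
None
```

The job is handed in: the dispenser is seated upright on the open bottle with its spout over the beaker, and the gripper still holds the knob about 39.8 mm up, with the pointer level with the clip line to within about 1 mm by my measurements.

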